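Sort the returned stock into the dispensary drawers

ROBOT

A 6-joint arm with a two-finger parallel gripper is mounted at the origin on the work surface. World frame = base frame: x ahead of the robot, y to its left, z up, the work surface at z = 0. Lengths are in m, angles in rad, forces in N, time in s.
With the tool pointing down it reaches from about 0.25 to 0.775 m from the base axis. Payload 4 kg.
Tool frame: the origin (TCP) lies midway between the tips of the shut fingers; the grasp point (between the pads) lies 19 mm behind it (robot.hold_point_z is the distance from the TCP to the grasp point, in m); z points along the fingers, y is the line along which they close (so a half turn about z gives the same grasp; the last joint's range is limited). The gripper opens to 94 mm and grips with 3 to 60 N. Pads are 16 mm wide; open, the fingers measure 119 mm over their backs; the gripper's body (75 mm by 177 mm) begins 78 mm behind the grasp point.
Start: joints at [1.132, 0.087, 1.371, -0, 1.684, -0.103], TCP at [0.181, 0.519, 0.184] pointing down, gripper open.
Joint ranges: [-3.1, 3.1], [-0.76, 2.03], [0.27, 2.55], [-1.08, 4.22], [0.17, 2.65], [-2.57, 2.57]. Speed limits (rad/s): [2.79, 2.79, 3.14, 3.14, 3.14, 3.14].

INTERFACE

Orientations are given as [roll, pitch, yaw] about the fixed x, y, z axes, in that order (R = Rz(yaw) Ry(pitch) Rx(roll)).
In Python, from bench import readout, imaging, robot gives the robot as it stands.
- The arm moves only by the tool carry_out, never from a script. Its argument "motion" is text: rows parted by semicolons, each of 7 numbers parted by spaces: the shift along the tool's x, y, z each as a share of 200 mm, from -1 to 1, then the turn, a rotation vector about the tool's x, y, z each as a share of 120 degrees, from -1 to 1, then the opening, from 0 (shut) to 1 (fully open). A call has 1 to 12 rows; each row shifts and turns the commanded pose from where the row before left it, along the tool's axes as they then stand; what a row does not reach is not made up. A row lasts 1/8 s, in which the tool goes at most 62.5 mm and 10.7 degrees, less where a joint would pass 70% of its speed; a pose out of reach is approached as far as the arm can. A call with a number of a shift or a turn outside -1 to 1 is refused whole. A call with a gripper value outside its range is refused whole. The fingers move at their own pace and stop on an object; the grip force is fixed at half the most. Time passes only in rows, so rows that do not move let the fingers close. It gives the time, the measured TCP pose, the force, the opening and the grip force at its end, in the units of the state.
- readout.get_obs(): the state, without advancing time (a new reading comes with each control period).
- imaging.snapshot(name): name is "side" or "top" or "wrist"; returns a dict with "pixels" (384x512x3 uint8, red, green, blue), "fx", "fy", "cx", "cy" (pixels), "R" (3x3) and "t" (3): a world point X has camera coordinates R X + t. Camera axes: x right, y down, z forward; pixel columns grow to the right and rows downward; lengths in m; the calibration is good to about 2 mm. A picture is of the moment at which its call begins. There is no depth.
- robot.close_job(): hands the job in; it is judged then, once.
The state is a dict: "time": time; "joint_positions": joint angles; "qvel": joint speeds; "joint_torque": joint torques, N m; "tool_pos": TCP position; "ee_rot": TCP orientation; "wrist_force": force on the tool from outside, world axes, zero at the start; "wrist_torque": the same for the moment, N m; "width": finger opening in m; "finger_force": force on a finger pad.
Only numpy, scipy, OpenCV 4.12 (cv2) and the standard library are available. Lean on these libraries where they do the work, as an engineer would, in place of code of your own. Each camera call takes 0.05 s, during which the arm holds its last target. There are 200 camera calls.

TASK

Put the returned stock away: stand both amber bottles, stand both squat jars and lay the small carton flat, each on the floor of the drawer that already holds one of its own kind. Never tip a bottle or jar over, and leave the mortar and the tape roll where they are.

Things in the scene. Friction and masses are not known exactly. Their poses are not given: they have to be found in the camera images.
- bottle_a: Loose amber glass bottle standing on the counter: round body 36 mm in diameter up to 50 mm, tapering to a black cap 26 mm in diameter from 60 to 78 mm (its top), paper label; about 0.11 kg. Origin: centre of the underside; z up its axis. Identical to the other loose bottle.
- bottle_b: Loose amber glass bottle standing on the counter: round body 36 mm in diameter up to 50 mm, tapering to a black cap 26 mm in diameter from 60 to 78 mm (its top), paper label; about 0.11 kg. Origin: centre of the underside; z up its axis. Identical to the other loose bottle.
- jar_a: Loose squat amber glass jar standing on the counter: 43 mm in diameter, black lid 44 mm in diameter from 30 to 44 mm (its top), paper label; about 0.09 kg. Origin: centre of the underside; z up its axis. Identical to the other loose jar.
- jar_b: Loose squat amber glass jar standing on the counter: 43 mm in diameter, black lid 44 mm in diameter from 30 to 44 mm (its top), paper label; about 0.09 kg. Origin: centre of the underside; z up its axis. Identical to the other loose jar.
- carton: Loose plain cardboard carton with a white paper band, lying flat on the counter: 70 (x) x 40 (y) x 28 mm high, about 0.06 kg. Origin: centre of the underside; x along its length, z up.
- drawer_bottles: Open light-wood drawer fixed on the counter: outside 140 (x) x 200 (y) x 42 mm high, walls 6, floor 6 mm thick (inside 128 x 188 mm). Brass pull stands 10 mm out of the -x wall. Origin: centre of the underside; z up, y along the long side. Holds one such bottle, standing (78 mm high), fixed, at x 0, y -66 mm; the rest is empty.
- drawer_jars: Open light-wood drawer fixed on the counter: outside 140 (x) x 200 (y) x 42 mm high, walls 6, floor 6 mm thick (inside 128 x 188 mm). Brass pull stands 10 mm out of the -x wall. Origin: centre of the underside; z up, y along the long side. Holds one such squat jar, standing (44 mm high), fixed, at x 0, y -66 mm; the rest is empty.
- drawer_cartons: Open light-wood drawer fixed on the counter: outside 140 (x) x 200 (y) x 42 mm high, walls 6, floor 6 mm thick (inside 128 x 188 mm). Brass pull stands 10 mm out of the -x wall. Origin: centre of the underside; z up, y along the long side. Holds one such carton, lying flat (28 mm high), fixed, at x 0, y -66 mm with its 70 mm length along x; the rest is empty.
- mortar: White ceramic mortar (a bowl) among the stock, 76 mm in diameter at the rim, 48 mm high, loose. Origin: centre of the underside. Stays where it is.
- tape_roll: Brown roll of tape lying flat among the stock, a ring 76 mm across with a 52 mm hole, 24 mm high, loose. Origin: centre of the underside. Stays where it is.
Not all that is in view belongs to the job. Leave any pink or turquoise look-alike of the jar_a alone.

How it is judged:
By the outcome, as a careful person would: the job done as asked, in the order asked, and still so for the second after the job is handed in, with the robot touching nothing.
It also fails if it takes over 125 s, if anything falls off the work surface, if the arm or the gripper's body presses on something with over 40 N, if the wrist force passes 120 N, or if a joint passes its speed limit or range.

## Working session

There is one attempt and no reset: what is moved stays moved. The work goes in short steps, Python scripts to look and compute and a tool call to move; the robot and the scene stay as the last step left them, time stands still between calls to the robot, and variables do not carry over. Pictures are saved under pics/ and viewed, at most 14 in all, crops included, and the job is handed in when it is done.

Besides the shell and the picture viewer there is one more tool, called by a JSON object that holds its "api" and its "payload". carry_out: Moves the arm, as the interface text tells. Its arguments: {"type":"object","properties":{"motion":{"type":"string"}},"required":["motion"]}

```bash
mkdir -p pics; ls
python3 - <<'E'
from bench import readout, imaging, robot
import cv2, numpy as np
for k in ("top","side"):
    s=imaging.snapshot(k); cv2.imwrite(f"pics/{k}0.png",s["pixels"][:,:,::-1])
    print(k,s["fx"],s["cx"],s["cy"],np.round(s["R"],3).tolist(),np.round(s["t"],3), (-s["R"].T@s["t"]).round(3))
o=readout.get_obs(); print({k:np.round(v,3).tolist() for k,v in o.items()}, robot.hold_point_z)
E
```

```text
pics
top 423.2650382503619 259.0198513420239 198.26104189290407 [[0.02, -1.0, 0.02], [-0.999, -0.021, -0.041], [0.041, -0.019, -0.999]] [-0.014  0.49   1.137] [0.443 0.018 1.157]
side 430.6848286418869 249.4154430257028 194.21214795686788 [[0.673, -0.74, -0.009], [-0.463, -0.412, -0.785], [0.577, 0.533, -0.619]] [-0.331  0.25   0.969] [-0.22  -0.658  0.793]
{'time': 0.1, 'joint_positions': [1.132, 0.088, 1.372, -0.0, 1.684, -0.103], 'qvel': [0.001, -0.001, -0.003, 0.001, 0.001, 0.0], 'joint_torque': [0.002, -34.125, -30.33, 0.072, 0.031, -0.0], 'tool_pos': [0.181, 0.519, 0.183], 'ee_rot': [-3.14, -0.0, 2.806], 'wrist_force': [0.759, -0.327, 0.931], 'wrist_torque': [0.007, 0.028, -0.022], 'finger_force': 0.0, 'width': 0.094} 0.0188
```

View pics/top0.png

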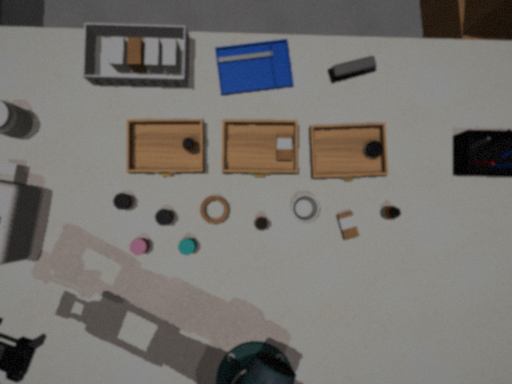

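View pics/side0.png

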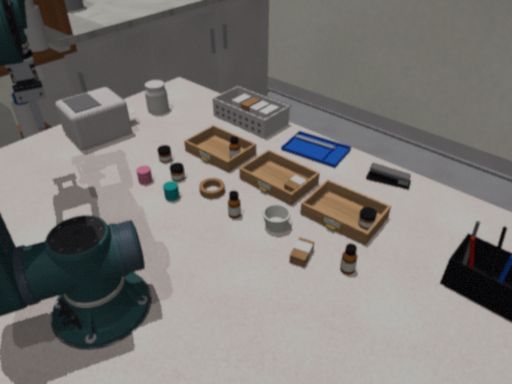

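The top view shows the bottle, carton and jar drawers at about (165,147), (260,147) and (348,150). The loose jars are at (123,201) and (165,217), the bottles at (262,223) and (390,212), and the carton at (347,225). The pink and turquoise look-alikes are at (140,246) and (188,246). The side view shows the same things, unobstructed. Next I'll measure by triangulating the caps.

```bash
cat > h.py <<'E'
import cv2, numpy as np
from bench import readout, imaging, robot
def ray(s,uv):
    d=s["R"].T@np.array([(uv[0]-s["cx"])/s["fx"],(uv[1]-s["cy"])/s["fy"],1.]); return -s["R"].T@s["t"],d/np.linalg.norm(d)
def plane(s,uv,z):
    c,d=ray(s,uv); return c+d*(z-c[2])/d[2]
def proj(s,X):
    p=s["R"]@np.asarray(X)+s["t"]; return np.array([s["fx"]*p[0]/p[2]+s["cx"],s["fy"]*p[1]/p[2]+s["cy"]])
def tri(s1,u1,s2,u2):
    (a,d),(b,e)=ray(s1,u1),ray(s2,u2)
    k=np.linalg.lstsq(np.c_[d,-e],b-a,rcond=None)[0]; p,q=a+d*k[0],b+e*k[1]
    return (p+q)/2,np.linalg.norm(p-q)
def blobs(m,lo=15,hi=3000):
    n,l,st,c=cv2.connectedComponentsWithStats(m.astype(np.uint8))
    return [(c[i].round(1),int(st[i,4]),st[i,:4].tolist()) for i in range(1,n) if lo<=st[i,4]<=hi]
E
python3 - <<'E'
from h import *
T,S=imaging.snapshot("top"),imaging.snapshot("side")
np.save("T.npy",T,allow_pickle=True);np.save("S.npy",S,allow_pickle=True)
for n,s in (("T",T),("S",S)):
    p=s["pixels"].astype(int); g=p.max(2)
    print(n,"dark")
    for b in blobs(g<45,15,400): print(*b)
    hsv=cv2.cvtColor(s["pixels"],cv2.COLOR_RGB2HSV)
    print(n,"brown")
    for b in blobs((hsv[...,0]<22)&(hsv[...,1]>90)&(g>50),25,6000): print(*b)
a=cv2.resize(T["pixels"][110:260,100:420],(800,375),interpolation=cv2.INTER_CUBIC)
cv2.imwrite("pics/tc.png",a[:,:,::-1])
b=cv2.resize(S["pixels"][120:280,130:400],None,fx=2.9,fy=2.9,interpolation=cv2.INTER_CUBIC)
cv2.imwrite("pics/sc.png",b[:,:,::-1])
E
```

```text
T dark
[ 7.3 12.2] 270 [0, 0, 22, 24]
[26.6  8.1] 60 [20, 0, 14, 18]
[33.6  4.7] 16 [31, 1, 6, 8]
[90.  50.8] 223 [86, 29, 9, 44]
[138.6  65.1] 130 [126, 44, 21, 28]
[348.3  73.7] 232 [329, 67, 46, 15]
[97.4 81.1] 26 [93, 79, 10, 5]
[108.8  81.5] 19 [105, 80, 8, 4]
[120.2  82. ] 22 [117, 80, 8, 5]
[131.5  82.3] 25 [127, 80, 10, 5]
[143.3  82. ] 16 [140, 80, 7, 5]
[153.5  82.3] 17 [151, 81, 6, 4]
[164.8  82.7] 23 [161, 81, 7, 5]
[176.1  83.1] 20 [173, 81, 7, 5]
[ 23.6 118.7] 119 [17, 110, 14, 21]
[130.8 139.2] 47 [130, 123, 3, 33]
[188.8 143.3] 84 [184, 139, 13, 10]
[374.  148.7] 226 [365, 141, 18, 16]
[123.1 200.9] 197 [115, 194, 17, 14]
[393.3 211.9] 78 [389, 208, 10, 9]
[164.6 216.7] 183 [157, 210, 17, 14]
[261.1 223. ] 72 [257, 219, 9, 9]
T brown
[463.2  18.6] 253 [457, 0, 26, 39]
[134.  51.] 402 [126, 37, 16, 28]
[165.1 146.1] 3793 [127, 120, 77, 57]
[257.9 146.7] 3716 [223, 120, 75, 57]
[346.  150.5] 3672 [310, 123, 77, 58]
[214.1 209.5] 257 [201, 197, 28, 26]
[387.7 212.1] 34 [385, 207, 8, 11]
[344.4 214.6] 45 [338, 212, 14, 6]
[349.6 233. ] 122 [342, 228, 16, 11]
S dark
[31.7 65.3] 17 [30, 64, 5, 4]
[26.8 84.5] 267 [13, 77, 29, 15]
[233.9 140. ] 45 [231, 137, 7, 7]
[164.  150.6] 90 [159, 146, 11, 10]
[176.6 168.3] 99 [171, 164, 12, 10]
[384.1 178.5] 276 [367, 170, 41, 18]
[233.2 195.9] 55 [230, 192, 7, 9]
[367.9 213.8] 168 [361, 207, 15, 14]
[350.4 249.9] 85 [346, 245, 10, 11]
S brown
[54.4 14.8] 758 [33, 0, 39, 35]
[49.1 55. ] 332 [33, 45, 43, 21]
[ 2.8 70.7] 57 [0, 66, 9, 10]
[248.5 103.1] 112 [241, 98, 18, 13]
[219.9 147.8] 1707 [185, 126, 70, 45]
[278.4 176. ] 2230 [240, 151, 78, 53]
[211.6 188. ] 302 [200, 179, 24, 19]
[343.8 210.2] 2841 [301, 181, 89, 63]
[233.6 203.2] 74 [229, 199, 11, 9]
[471.3 250. ] 112 [469, 236, 6, 31]
[298.8 257.2] 218 [291, 249, 18, 17]
[348.9 258.1] 102 [343, 252, 14, 12]
```

View pics/tc.png

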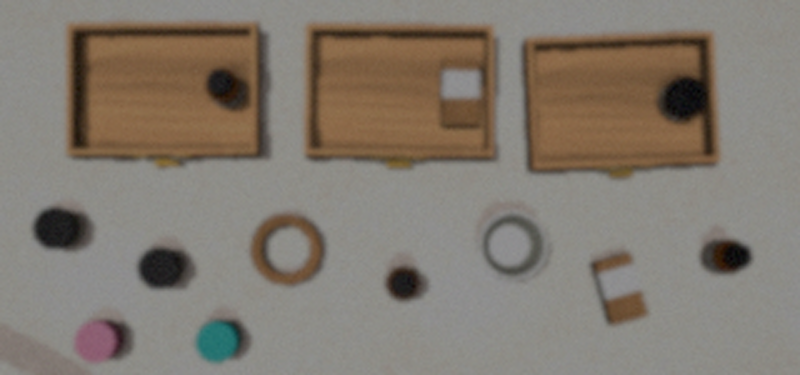

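View pics/sc.png

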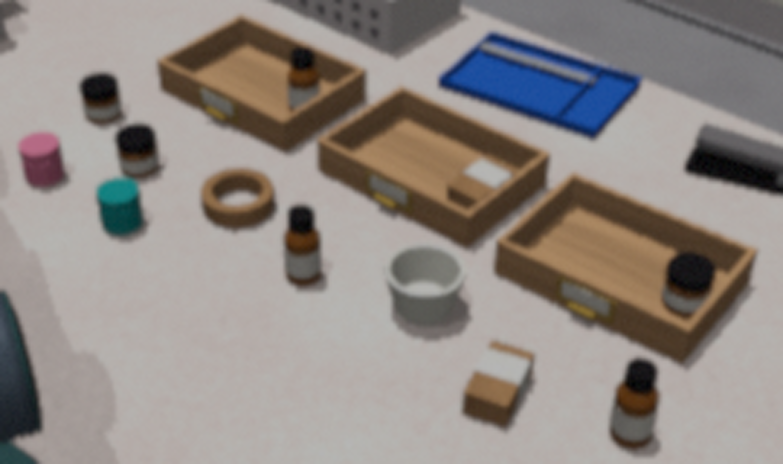

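The crops confirm the layout: jars black-lidded, each drawer with its fixed item at the right (−y) end. The carton is turned about 15° from world x. Next come the triangulated positions and drawer rim corners.

Run:
```python
from h import *
T=np.load("T.npy",allow_pickle=True).item();S=np.load("S.npy",allow_pickle=True).item()
P={"bot1":((261.1,223),(233.2,195.9),.078),"bot2":((393.3,211.9),(350.4,249.9),.078),"jarL":((123.1,200.9),(164,150.6),.044),"jarR":((164.6,216.7),(176.6,168.3),.044),
"botfix":((188.8,143.3),(233.9,140),.084),"jarfix":((374,148.7),(367.9,213.8),.05)}
for n,(a,b,z) in P.items():
    X,e=tri(T,a,S,b); print(n,X.round(4),"gap",round(e,4),"top-plane",plane(T,a,z).round(4)[:2])
def quad(s,c):
    hsv=cv2.cvtColor(s["pixels"],cv2.COLOR_RGB2HSV); m=((hsv[...,0]<24)&(hsv[...,1]>70)&(hsv[...,2]>45)).astype(np.uint8)
    m=cv2.morphologyEx(m,cv2.MORPH_OPEN,np.ones((3,3)))
    n,l,_,ce=cv2.connectedComponentsWithStats(m)
    i=1+np.argmin(np.linalg.norm(ce[1:]-c,axis=1)); pts=cv2.findContours((l==i).astype(np.uint8),0,2)[0][0]
    return pts
for n,c in (("dB",(165,146)),("dC",(258,147)),("dJ",(346,150.5))):
    r=cv2.minAreaRect(quad(T,c)); q=np.array([plane(T,p,.042)[:2] for p in cv2.boxPoints(r)])
    L=[np.linalg.norm(q[i]-q[i-1]).round(4) for i in range(4)]
    e=q[np.argsort(q[:,1])]; d=e[2:].mean(0)-e[:2].mean(0)
    print(n,q.mean(0).round(4),L,"yaw",np.degrees(np.arctan2(-d[0],d[1])).round(1))
# rim corners by hand from the crops: (top crop)/(side crop): +x+y, +x-y,-x-y,-x+y
tc=lambda p:(p[0]/2.5+100,p[1]/2.5+110); sc=lambda p:(p[0]/2.9+130,p[1]/2.9+120)
C={"dB":([(69,25),(258,23),(259,156),(69,156)],[(240,18),(365,73),(289,124),(160,64)]),
"dC":([(308,25),(492,25),(493,158),(307,157)],[(404,92),(548,158),(470,212),(320,146)]),
"dJ":([(526,39),(712,34),(718,163),(531,170)],[(575,179),(752,256),(688,325),(498,243)])}
for n,(a,b) in C.items():
    X=np.array([tri(T,tc(p),S,sc(q))[0] for p,q in zip(a,b)]); print(n,X.round(3).tolist(),X.mean(0).round(4))
# carton
a=[(592,262),(630,252),(648,314),(610,324)]
for z in (.028,0): 
    q=np.array([plane(T,tc(p),z)[:2] for p in a]);d=q[[0,1]].mean(0)-q[[2,3]].mean(0)
    print("carton",z,q.mean(0).round(4),[np.linalg.norm(q[i]-q[i-1]).round(3) for i in range(4)],np.degrees(np.arctan2(d[1],d[0])).round(1))
b=[(494,344),(533,351),(507,397),(466,387)]
print([tri(T,tc(p),S,sc(q))[0].round(3).tolist() for p,q in zip(a,b)])
for n,p,z in (("mortar",(512,244),.048),("tape",(287,249),.024),("turq",(218,341),.044),("pink",(98,341),.044)): print(n,plane(T,tc(p),z).round(3))
```

```text
bot1 [ 0.4229 -0.0073  0.0671] gap 0.0043 top-plane [ 0.4246 -0.0086]
bot2 [ 0.4596 -0.3506  0.0655] gap 0.0015 top-plane [ 0.4599 -0.347 ]
jarL [0.473  0.3572 0.034 ] gap 0.0048 top-plane [0.4745 0.3525]
jarR [0.4336 0.2467 0.035 ] gap 0.0048 top-plane [0.4354 0.2433]
botfix [0.6229 0.1821 0.0766] gap 0.0045 top-plane [0.6233 0.1795]
jarfix [ 0.6266 -0.3047  0.0429] gap 0.0028 top-plane [ 0.6263 -0.3038]
dB [0.6179 0.2479] [np.float64(0.1509), np.float64(0.2002), np.float64(0.1515), np.float64(0.1991)] yaw 1.4
dC [ 0.6225 -0.0014] [np.float64(0.1489), np.float64(0.1993), np.float64(0.1495), np.float64(0.1982)] yaw 1.4
dJ [ 0.6177 -0.2378] [np.float64(0.1505), np.float64(0.2036), np.float64(0.1511), np.float64(0.2025)] yaw 3.5
dB [[0.688, 0.352, 0.036], [0.695, 0.152, 0.036], [0.556, 0.144, 0.04], [0.551, 0.345, 0.036]] [0.6224 0.2481 0.0371]
dC [[0.696, 0.097, 0.033], [0.7, -0.098, 0.033], [0.557, -0.102, 0.047], [0.555, 0.095, 0.034]] [ 0.6272 -0.0021  0.037 ]
dJ [[0.688, -0.137, 0.032], [0.695, -0.334, 0.036], [0.557, -0.341, 0.047], [0.547, -0.144, 0.038]] [ 0.6217 -0.2389  0.0382]
carton 0.028 [ 0.4226 -0.2423] [np.float64(0.069), np.float64(0.042), np.float64(0.069), np.float64(0.042)] 17.0
carton 0 [ 0.4221 -0.2488] [np.float64(0.07), np.float64(0.043), np.float64(0.071), np.float64(0.043)] 17.0
[[0.45, -0.214, 0.02], [0.46, -0.251, 0.029], [0.395, -0.27, 0.036], [0.385, -0.233, 0.029]]
mortar [ 0.467 -0.123  0.048]
tape [0.457 0.114 0.024]
turq [0.359 0.182 0.044]
pink [0.357 0.307 0.044]
```

The heights agree with the text, and the fixed items sit 66 mm from the drawer centres as expected. First I'll turn the tool so that tool y = world x.

{"api": "carry_out", "payload": {"motion": "0 0 0 0 0 0.084 1;0 0 0 0 0 0.084 1;0 0 0 0 0 0.084 1;0 0 0 0 0 0.084 1;0 0 0 0 0 0.084 1;0 0 0 0 0 0.084 1;0 0 0 0 0 0.086 1;0 0 0 0 0 0 1"}}

```text
time: 1.2
tool_pos: [0.1812, 0.5192, 0.1833]
ee_rot: [-3.141, 0.0, 1.572]
wrist_force: [-0.1, 0.2, 0.3]
width: 0.0939
finger_force: 0.0
```

{"api": "carry_out", "payload": {"motion": "-0.22 0.101 0 0 0 0 0.8;-0.22 0.101 0 0 0 0 0.8;-0.22 0.101 0 0 0 0 0.8;-0.22 0.101 0 0 0 0 0.8;-0.22 0.101 0 0 0 0 0.8;-0.22 0.101 0 0 0 0 0.8;-0.22 0.101 0 0 0 0 0.8;-0.22 0.101 0 0 0 0 0.8;-0.22 0.101 0 0 0 0 0.8;-0.22 0.101 0 0 0 0 0.8;-0.22 0.101 0 0 0 0 0.8;-0.215 0.1 0 0 0 0 0.8"}}

```text
time: 2.7
tool_pos: [0.4235, -0.0094, 0.1837]
ee_rot: [3.141, -0.0, 1.573]
wrist_force: [0.2, -0.3, -0.3]
width: 0.0751
finger_force: 0.0
```

Run:
```python
from h import *
print(readout.get_obs()["tool_pos"],readout.get_obs()["qvel"].round(3) if hasattr(readout.get_obs()["qvel"],'round') else '')
W=imaging.snapshot("wrist"); np.save("W.npy",W,allow_pickle=True)
cv2.imwrite("pics/w1.png",W["pixels"][:,:,::-1]); print(W["R"].round(3).tolist(),(-W["R"].T@W["t"]).round(3))
print(proj(W,[.4229,-.0073,.078]),proj(W,[.4229,-.0073,0]))
```

```text
[ 0.42350792 -0.00943976  0.18369348] [-0.787  0.356 -0.287  0.002 -0.07  -0.784]
[[1.0, 0.003, 0.001], [0.002, -0.958, 0.288], [0.002, -0.288, -0.958]] [0.426 0.076 0.385]
[256.16525968 175.73201464] [256.84313483 158.42886198]
```

View pics/w1.png

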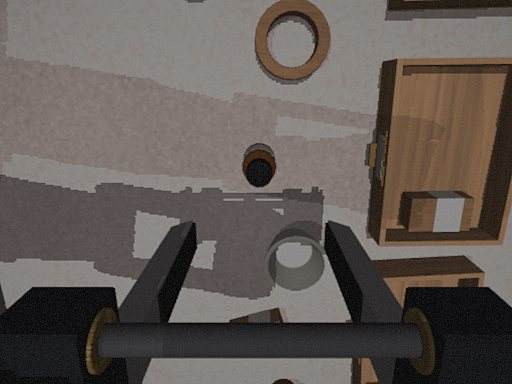

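The wrist view shows the bottle cap at (258,175), predicted at (256,176), so the estimate is good to about 1 mm. I'll descend and grip.

{"api": "carry_out", "payload": {"motion": "0 0 0.2 0 0 0 0.8;0 0 0.2 0 0 0 0.8;0 0 0.2 0 0 0 0.8;0 0 0.15 0 0 0 0.8;0 0 0.08 0 0 0 0.8;0 0 0 0 0 0 0.8;0 0 0 0 0 0 0;0 0 0 0 0 0 0;0 0 0 0 0 0 0;0 0 0 0 0 0 0;0 0 0 0 0 0 0"}}

```text
time: 4.12
tool_pos: [0.4231, -0.0079, 0.0178]
ee_rot: [3.142, -0.0, 1.57]
wrist_force: [-0.4, -0.8, 1.8]
width: 0.0349
finger_force: 30.0
```

{"api": "carry_out", "payload": {"motion": "0 0 -0.1 0 0 0 0;0 0 -0.2 0 0 0 0;0 0 -0.25 0 0 0 0;0.1 0.06 -0.15 0 0 0 0;0.2 0.13 -0.1 0 0 0 0;0.2 0.13 0 0 0 0 0;0.2 0.13 0 0 0 0 0;0.2 0.13 0 0 0 0 0;0.2 0.13 0 0 0 0 0;0.2 0.13 0 0 0 0 0;0.15 0.1 0 0 0 0 0;0.09 0.055 0 0 0 0 0"}}

```text
time: 5.62
tool_pos: [0.6226, 0.3016, 0.1757]
ee_rot: [-3.139, 0.001, 1.571]
wrist_force: [-0.1, -0.2, -1.3]
width: 0.0345
finger_force: 30.0
```

{"api": "carry_out", "payload": {"motion": "0 0 0.15 0 0 0 0;0 0 0.2 0 0 0 0;0 0 0.2 0 0 0 0;0 0 0.12 0 0 0 0;0 0 0.06 0 0 0 0;0 0 0.035 0 0 0 0;0 0 0 0 0 0 0;0 0 0 0 0 0 0;0 0 0 0 0 0 0.58;0 0 0 0 0 0 0.58;0 0 0 0 0 0 0.58"}}

```text
time: 7.0
tool_pos: [0.6225, 0.3001, 0.0251]
ee_rot: [3.141, -0.0, 1.57]
wrist_force: [-1.1, 0.2, 0.0]
width: 0.0543
finger_force: 0.0
```

{"api": "carry_out", "payload": {"motion": "0 0 -0.1 0 0 0 0.58;0 0 -0.2 0 0 0 0.58;0 0 -0.25 0 0 0 0.58;-0.1 -0.025 -0.2 0 0 0 0.7;-0.2 -0.05 -0.025 0 0 0 0.8;-0.25 -0.0625 0 0 0 0 0.8;-0.25 -0.0625 0 0 0 0 0.8;-0.25 -0.0625 0 0 0 0 0.8;-0.25 -0.0625 0 0 0 0 0.8;-0.25 -0.0625 0 0 0 0 0.8;-0.25 -0.0625 0 0 0 0 0.8;-0.25 -0.0625 0 0 0 0 0.8"}}

```text
time: 8.5
tool_pos: [0.5193, -0.1116, 0.1817]
ee_rot: [3.139, 0.001, 1.57]
wrist_force: [0.4, 0.3, -1.0]
width: 0.075
finger_force: 0.0
```

{"api": "carry_out", "payload": {"motion": "-0.25 -0.0625 0 0 0 0 0.8;-0.25 -0.0625 0 0 0 0 0.8;-0.25 -0.0625 0 0 0 0 0.8;-0.25 -0.0625 0 0 0 0 0.8;-0.2 -0.053 0 0 0 0 0.8;0 0 0 0 0 0 0.8;0 0 0 0 0 0 0.8;0 0 0 0 0 0 0.8"}}

```text
time: 9.5
tool_pos: [0.4594, -0.3488, 0.1803]
ee_rot: [3.141, 0.0, 1.572]
wrist_force: [0.6, -0.0, -0.3]
width: 0.0753
finger_force: 0.0
```

Run:
```python
from h import *
print(readout.get_obs()["tool_pos"])
W=imaging.snapshot("wrist"); T=imaging.snapshot("top")
for X in ([.4596,-.3506,.078],[.4596,-.3506,0]): print(proj(W,X))
print([b for b in blobs(W["pixels"].max(2)<40,100,3000)])
S=imaging.snapshot("side"); a=S["pixels"][110:200,170:280]; cv2.imwrite("pics/s2.png",cv2.resize(np.hstack([a,T["pixels"][105:195,110:220]]),None,fx=3,fy=3)[:,:,::-1])
cv2.imwrite("pics/w2.png",W["pixels"][:,:,::-1])
```

```text
[ 0.45935982 -0.34878133  0.18033043]
[257.00769675 180.66194905]
[257.51049655 162.29122093]
[(array([483.5,  33.3]), 275, [476, 0, 18, 69]), (array([425. , 125.2]), 1780, [400, 104, 51, 45]), (array([350.4, 147.5]), 117, [346, 136, 9, 25]), (array([258.2, 178.1]), 605, [245, 164, 27, 29]), (array([353.8, 370.4]), 1032, [333, 356, 47, 28])]
```

View pics/w2.png

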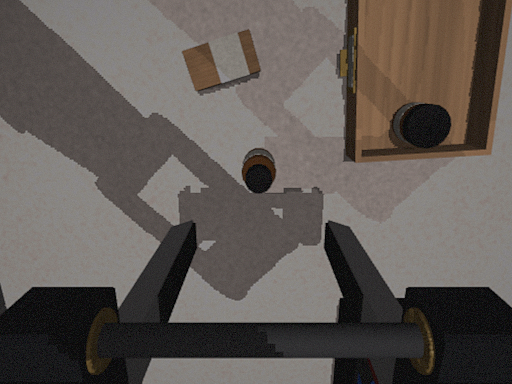

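View pics/s2.png

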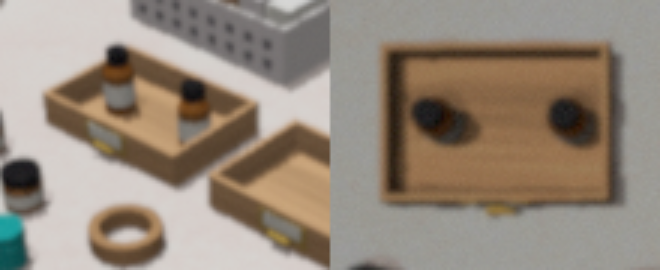

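The first bottle stands in its drawer. The second is centred at (258,178) in the wrist view, about where predicted. I'll descend and grip it, then lift it.

{"api": "carry_out", "payload": {"motion": "0 0 0.2 0 0 0 0.8;0 0 0.2 0 0 0 0.8;0 0 0.2 0 0 0 0.8;0 0 0.14 0 0 0 0.8;0 0 0.07 0 0 0 0.8;0 0 0 0 0 0 0.8;0 0 0 0 0 0 0;0 0 0 0 0 0 0;0 0 0 0 0 0 0;0 0 0 0 0 0 0;0 0 0 0 0 0 0"}}

```text
time: 11.02
tool_pos: [0.4587, -0.3501, 0.0179]
ee_rot: [-3.142, 0.0, 1.57]
wrist_force: [-0.7, -0.3, 1.2]
width: 0.0351
finger_force: 30.0
```

{"api": "carry_out", "payload": {"motion": "0 0 -0.1 0 0 0 0;0 0 -0.2 0 0 0 0;0 0 -0.25 0 0 0 0;0.1 0.028 -0.15 0 0 0 0;0.2 0.055 -0.1 0 0 0 0;0.25 0.069 0 0 0 0 0;0.25 0.069 0 0 0 0 0;0.25 0.069 0 0 0 0 0;0.25 0.069 0 0 0 0 0;0.25 0.069 0 0 0 0 0;0.25 0.069 0 0 0 0 0;0.25 0.069 0 0 0 0 0"}}

```text
time: 12.52
tool_pos: [0.5723, 0.0617, 0.1771]
ee_rot: [-3.141, -0.0, 1.57]
wrist_force: [0.4, -0.3, -1.5]
width: 0.0347
finger_force: 30.0
```

{"api": "carry_out", "payload": {"motion": "0.25 0.068 0 0 0 0 0;0.25 0.068 0 0 0 0 0;0.25 0.068 0 0 0 0 0;0.115 0.03 0 0 0 0 0;0.05 0.015 0 0 0 0 0;0 0 0 0 0 0 0;0 0 0 0 0 0 0"}}

```text
time: 13.4
tool_pos: [0.6221, 0.2417, 0.1777]
ee_rot: [-3.142, 0.0, 1.569]
wrist_force: [0.5, -0.3, -0.6]
width: 0.035
finger_force: 30.0
```

{"api": "carry_out", "payload": {"motion": "0 0 0.15 0 0 0 0;0 0 0.2 0 0 0 0;0 0 0.2 0 0 0 0;0 0 0.12 0 0 0 0;0 0 0.06 0 0 0 0;0 0 0.033 0 0 0 0;0 0 0 0 0 0 0;0 0 0 0 0 0 0;0 0 0 0 0 0 0.58;0 0 0 0 0 0 0.58;0 0 0 0 0 0 0.58"}}

```text
time: 14.78
tool_pos: [0.6224, 0.2431, 0.0255]
ee_rot: [3.141, -0.0, 1.57]
wrist_force: [-0.6, -0.1, -0.7]
width: 0.0541
finger_force: 0.0
```

{"api": "carry_out", "payload": {"motion": "0 0 -0.1 0 0 0 0.58;0 0 -0.2 0 0 0 0.58;0 0 -0.25 0 0 0 0.58;0 0 -0.15 0 0 0 0.58;0 -0.15 -0.075 0 0 0 0.72;0.015 -0.2 0 0 0 0 0.72;0 -0.2 0 0 0 0 0.72;0 -0.2 0 0 0 0 0.72;0 -0.13 0 0 0 0 0.72;0 -0.06 0 0 0 0 0.72;0 0 0 0 0 0 0.72;0 0 0 0 0 0 0.72"}}

```text
time: 16.27
tool_pos: [0.4351, 0.2461, 0.1802]
ee_rot: [3.141, -0.0, 1.57]
wrist_force: [0.8, 0.6, 0.1]
width: 0.0676
finger_force: 0.0
```

Run:
```python
from h import *
print(readout.get_obs()["tool_pos"])
W=imaging.snapshot("wrist"); T=imaging.snapshot("top");S=imaging.snapshot("side")
for X in ([.4336,.246,.044],[.473,.357,.044]): print(proj(W,X))
print([b for b in blobs(W["pixels"].max(2)<40,100,3000)])
cv2.imwrite("pics/s3.png",cv2.resize(np.hstack([S["pixels"][110:200,170:280],T["pixels"][105:195,110:220]]),None,fx=3,fy=3)[:,:,::-1])
cv2.imwrite("pics/w3.png",W["pixels"][:,:,::-1])
```

```text
[0.43505939 0.24608761 0.18024009]
[255.64293861 170.16978814]
[296.70476681  56.3034663 ]
[(array([301.1,  54.5]), 1087, [276, 29, 46, 48]), (array([467.6, 117.8]), 927, [448, 104, 40, 29]), (array([258. , 164.8]), 1321, [238, 144, 41, 42]), (array([456.2, 181.2]), 798, [438, 167, 37, 29]), (array([448.9, 235.1]), 732, [432, 221, 35, 29])]
```

View pics/w3.png

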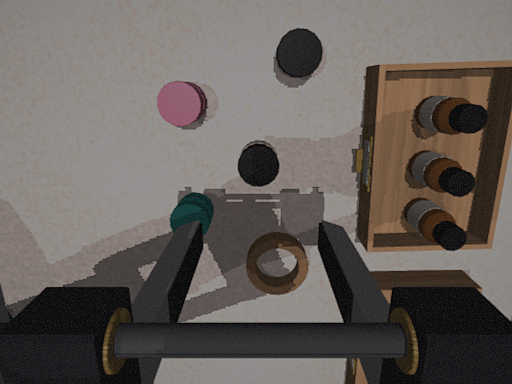

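View pics/s3.png

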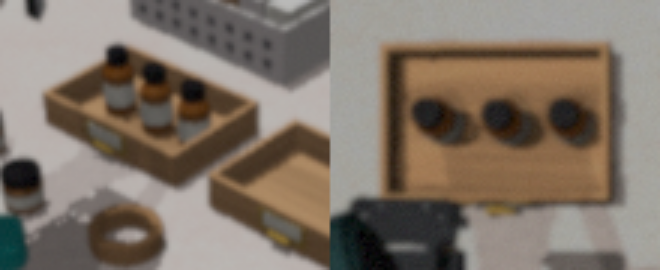

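Both bottles stand. The nearer jar shows at (258,165), within 5 px of prediction, so I'll shift y by +3 mm. The pink and turquoise ones are clear of the fingers.

{"api": "carry_out", "payload": {"motion": "0.015 0 0.2 0 0 0 0.72;0 0 0.2 0 0 0 0.72;0 0 0.2 0 0 0 0.72;0 0 0.14 0 0 0 0.72;0 0 0.07 0 0 0 0.72;0 0 0 0 0 0 0.72;0 0 0 0 0 0 0;0 0 0 0 0 0 0;0 0 0 0 0 0 0;0 0 0 0 0 0 0;0 0 0 0 0 0 0"}}

```text
time: 17.8
tool_pos: [0.4345, 0.2495, 0.0192]
ee_rot: [3.14, -0.001, 1.57]
wrist_force: [-1.1, 0.0, 5.7]
width: 0.0423
finger_force: 30.0
```

{"api": "carry_out", "payload": {"motion": "0 0 -0.1 0 0 0 0;0 0 -0.2 0 0 0 0;0 0 -0.25 0 0 0 0;-0.1 0.04 -0.15 0 0 0 0;-0.2 0.085 -0.1 0 0 0 0;-0.25 0.108 0 0 0 0 0;-0.25 0.108 0 0 0 0 0;-0.25 0.108 0 0 0 0 0;-0.25 0.108 0 0 0 0 0;-0.25 0.108 0 0 0 0 0;-0.25 0.108 0 0 0 0 0;-0.25 0.108 0 0 0 0 0"}}

```text
time: 19.3
tool_pos: [0.6105, -0.1628, 0.1771]
ee_rot: [-3.141, -0.0, 1.57]
wrist_force: [1.5, -0.3, -1.2]
width: 0.0423
finger_force: 30.0
```

{"api": "carry_out", "payload": {"motion": "-0.12 0.06 0 0 0 0 0;0 0 0 0 0 0 0;0 0 0 0 0 0 0;0 0 0 0 0 0 0"}}

```text
time: 19.8
tool_pos: [0.6219, -0.1837, 0.1783]
ee_rot: [3.141, -0.0, 1.572]
wrist_force: [-0.8, -0.4, -0.5]
width: 0.0424
finger_force: 30.0
```

{"api": "carry_out", "payload": {"motion": "0 0 0.15 0 0 0 0;0 0 0.2 0 0 0 0;0 0 0.2 0 0 0 0;0 0 0.12 0 0 0 0;0 0 0.06 0 0 0 0;0 0 0.033 0 0 0 0;0 0 0 0 0 0 0;0 0 0 0 0 0 0;0 0 0 0 0 0 0.66;0 0 0 0 0 0 0.66;0 0 0 0 0 0 0.66"}}

```text
time: 21.18
tool_pos: [0.6222, -0.1851, 0.0257]
ee_rot: [3.141, 0.0, 1.57]
wrist_force: [0.5, -0.8, -0.1]
width: 0.062
finger_force: 0.0
```

{"api": "carry_out", "payload": {"motion": "0 0 -0.1 0 0 0 0.66;0 0 -0.2 0 0 0 0.66;0 0 -0.25 0 0 0 0.66;0.1 -0.027 -0.15 0 0 0 0.66;0.2 -0.054 -0.075 0 0 0 0.72;0.25 -0.068 0 0 0 0 0.72;0.25 -0.068 0 0 0 0 0.72;0.25 -0.068 0 0 0 0 0.72;0.25 -0.068 0 0 0 0 0.72;0.25 -0.068 0 0 0 0 0.72;0.25 -0.068 0 0 0 0 0.72;0.25 -0.068 0 0 0 0 0.72"}}

```text
time: 22.68
tool_pos: [0.5107, 0.2267, 0.1825]
ee_rot: [3.139, -0.001, 1.57]
wrist_force: [0.9, 0.1, 0.5]
width: 0.0677
finger_force: 0.0
```

{"api": "carry_out", "payload": {"motion": "0.25 -0.068 0 0 0 0 0.72;0.25 -0.068 0 0 0 0 0.72;0.165 -0.042 0 0 0 0 0.72;0 0 0 0 0 0 0.72;0 0 0 0 0 0 0.72;0 0 0 0 0 0 0.72"}}

```text
time: 23.42
tool_pos: [0.4761, 0.3569, 0.181]
ee_rot: [3.141, -0.0, 1.568]
wrist_force: [0.8, -0.6, -0.1]
width: 0.0677
finger_force: 0.0
```

Run:
```python
from h import *
print(readout.get_obs()["tool_pos"])
W=imaging.snapshot("wrist"); T=imaging.snapshot("top");S=imaging.snapshot("side")
print(proj(W,[.475,.358,.044]))
print([b for b in blobs(W["pixels"].max(2)<40,100,3000)])
cv2.imwrite("pics/s4.png",cv2.resize(np.hstack([S["pixels"][180:290,285:395],T["pixels"][115:225,300:410]]),None,fx=3,fy=3)[:,:,::-1])
```

```text
[0.4760815  0.35690732 0.1810029 ]
[256.0022162  168.84886741]
[(array([256.5, 165.1]), 1321, [237, 144, 40, 42]), (array([406.1, 230.1]), 684, [391, 216, 32, 29]), (array([112.7, 350.7]), 112, [108, 341, 10, 23])]
```

View pics/s4.png

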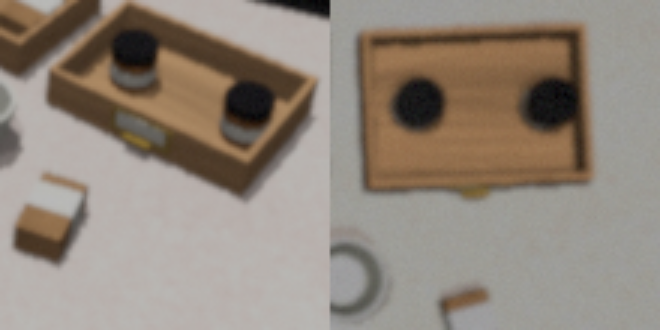

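The first jar stands in its drawer. The second is at (256,165), within 4 px of prediction. I'll grip it with y +2 mm.

{"api": "carry_out", "payload": {"motion": "0.01 0 0.2 0 0 0 0.72;0 0 0.2 0 0 0 0.72;0 0 0.2 0 0 0 0.72;0 0 0.14 0 0 0 0.72;0 0 0.07 0 0 0 0.72;0 0 0 0 0 0 0.72;0 0 0 0 0 0 0;0 0 0 0 0 0 0;0 0 0 0 0 0 0;0 0 0 0 0 0 0;0 0 0 0 0 0 0"}}

```text
time: 24.95
tool_pos: [0.4756, 0.3606, 0.0198]
ee_rot: [3.141, -0.001, 1.57]
wrist_force: [-2.7, -0.6, 5.1]
width: 0.0421
finger_force: 30.0
```

{"api": "carry_out", "payload": {"motion": "0 0 -0.1 0 0 0 0;0 0 -0.2 0 0 0 0;0 0 -0.25 0 0 0 0;-0.1 0.024 -0.15 0 0 0 0;-0.2 0.048 -0.1 0 0 0 0;-0.25 0.061 0 0 0 0 0;-0.25 0.061 0 0 0 0 0;-0.25 0.061 0 0 0 0 0;-0.25 0.061 0 0 0 0 0;-0.25 0.061 0 0 0 0 0;-0.25 0.061 0 0 0 0 0;-0.25 0.061 0 0 0 0 0"}}

```text
time: 26.45
tool_pos: [0.5752, -0.0519, 0.1778]
ee_rot: [3.141, 0.0, 1.57]
wrist_force: [0.7, -0.3, -1.3]
width: 0.0421
finger_force: 30.0
```

{"api": "carry_out", "payload": {"motion": "-0.25 0.061 0 0 0 0 0;-0.25 0.061 0 0 0 0 0;-0.25 0.061 0 0 0 0 0;-0.15 0.038 0 0 0 0 0;-0.06 0.015 0 0 0 0 0;0 0 0 0 0 0 0;0 0 0 0 0 0 0;0 0 0 0 0 0 0"}}

```text
time: 27.45
tool_pos: [0.6221, -0.2406, 0.1788]
ee_rot: [3.141, -0.0, 1.572]
wrist_force: [-0.8, 0.0, -0.4]
width: 0.0417
finger_force: 30.0
```

{"api": "carry_out", "payload": {"motion": "0 0 0.15 0 0 0 0;0 0 0.2 0 0 0 0;0 0 0.2 0 0 0 0;0 0 0.12 0 0 0 0;0 0 0.06 0 0 0 0;0 0 0.033 0 0 0 0;0 0 0 0 0 0 0;0 0 0 0 0 0 0;0 0 0 0 0 0 0.66;0 0 0 0 0 0 0.66;0 0 0 0 0 0 0.66"}}

```text
time: 28.82
tool_pos: [0.6222, -0.2421, 0.0261]
ee_rot: [3.141, 0.0, 1.57]
wrist_force: [0.2, 0.6, -0.6]
width: 0.0617
finger_force: 0.0
```

{"api": "carry_out", "payload": {"motion": "0 0 -0.1 0 0 0 0.66;0 0 -0.2 0 0 0 0.66;0 0 -0.25 0 0 0 0.66;0 0 -0.15 0 0 0 0.66;0 -0.15 -0.075 0 0 0 0.72;0 -0.2 0 0 0 0 0.72;0 -0.25 0 0 0 0 0.72;0 -0.2 0 0 0 0 0.72;0 -0.15 0 0 0 0 0.72;0 -0.05 0 0 0 0 0.72;0 0 0 0 0 0 0.72"}}

```text
time: 30.2
tool_pos: [0.4224, -0.2422, 0.182]
ee_rot: [3.139, 0.001, 1.57]
wrist_force: [-0.2, -0.4, -0.0]
width: 0.0677
finger_force: 0.0
```

{"api": "carry_out", "payload": {"motion": "0 0 0 0 0 0.06 0.72;0 0 0 0 0 0.087 0.72;0 0 0 0 0 0.087 0.72;0 0 0 0 0 0.087 0.72;0 0 0 0 0 0.087 0.72;0 0 0 0 0 0.087 0.72;0 0 0 0 0 0.087 0.72;0 0 0 0 0 0.026 0.72;0 0 0 0 0 0 0.72;0 0 0 0 0 0 0.72"}}

```text
time: 31.45
tool_pos: [0.4226, -0.2418, 0.1807]
ee_rot: [-3.141, -0.0, 0.298]
wrist_force: [0.4, 0.4, -0.6]
width: 0.068
finger_force: 0.0
```

Run:
```python
from h import *
o=readout.get_obs();print(o["tool_pos"],o["ee_rot"])
W=imaging.snapshot("wrist"); S=imaging.snapshot("side");T=imaging.snapshot("top")
c,s=np.cos(np.radians(17)),np.sin(np.radians(17))
for a,b in ((35,20),(35,-20),(-35,-20),(-35,20)): print(proj(W,[.4225+(a*c-b*s)/1e3,-.2425+(a*s+b*c)/1e3,.028]).round(1))
cv2.imwrite("pics/w5.png",np.vstack([cv2.resize(W["pixels"],(480,360)),cv2.resize(np.hstack([S["pixels"][180:260,285:405],T["pixels"][115:195,290:410]]),(480,160))])[:,:,::-1])
```

```text
[ 0.42264357 -0.2418471   0.18066252] [-3.14133431e+00 -7.31725154e-05  2.98087058e-01]
[241.7 136.6]
[279.4 136.7]
[278.3 199. ]
[242.6 199. ]
```

View pics/w5.png

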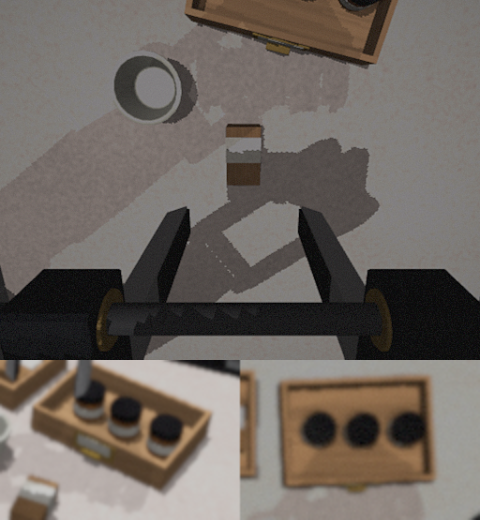

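All three jars stand in the jar drawer. The carton is centred at about (259,165) and square to the fingers, so I'll descend and grip it.

{"api": "carry_out", "payload": {"motion": "0 0 0.2 0 0 0 0.72;0 0 0.2 0 0 0 0.72;0 0 0.2 0 0 0 0.72;0 0 0.15 0 0 0 0.72;0 0 0.08 0 0 0 0.72;0 0 0.04 0 0 0 0.72;0 0 0 0 0 0 0.72;0 0 0 0 0 0 0;0 0 0 0 0 0 0;0 0 0 0 0 0 0;0 0 0 0 0 0 0;0 0 0 0 0 0 0"}}

```text
time: 33.1
tool_pos: [0.422, -0.2419, 0.0068]
ee_rot: [-3.142, -0.0, 0.297]
wrist_force: [0.8, 0.2, -0.1]
width: 0.021
finger_force: 0.0
```

Run:
```python
from h import *
o=readout.get_obs();print(o["width"],o["finger_force"])
W=imaging.snapshot("wrist"); S=imaging.snapshot("side")
cv2.imwrite("pics/w6.png",np.hstack([cv2.resize(W["pixels"],(400,300)),cv2.resize(S["pixels"][190:280,260:380],(400,300))])[:,:,::-1])
```

```text
0.02095544765911667 0.0
```

View pics/w6.png

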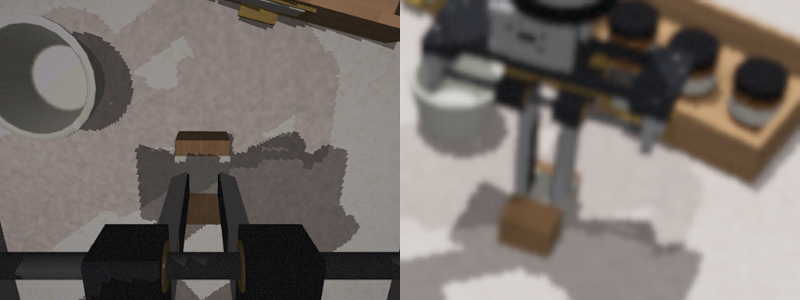

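The fingers stand at the carton's middle with a 21 mm gap and no force, and may still be closing. I'll let them finish.

{"api": "carry_out", "payload": {"motion": "0 0 0 0 0 0 0;0 0 0 0 0 0 0;0 0 0 0 0 0 0;0 0 0 0 0 0 0"}}

```text
time: 33.7
tool_pos: [0.422, -0.2419, 0.0067]
ee_rot: [-3.142, 0.0, 0.297]
wrist_force: [0.1, -0.1, 0.7]
width: 0.0003
finger_force: 0.0
```

Run:
```python
from h import *
W=imaging.snapshot("wrist")
cv2.imwrite("pics/w7.png",cv2.resize(W["pixels"][140:384,130:390],None,fx=2.3,fy=2.3,interpolation=cv2.INTER_CUBIC)[:,:,::-1])
```

```text
(no output)
```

View pics/w7.png

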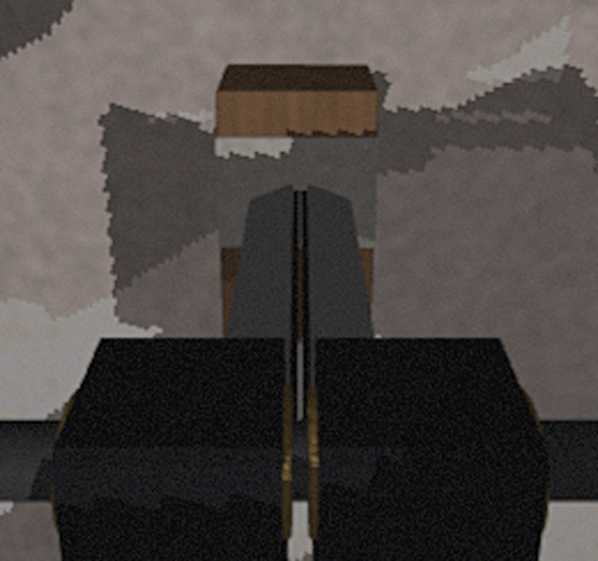

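Run:
```python
from h import *
W=imaging.snapshot("wrist")
o=readout.get_obs(); t=o["tool_pos"]
f=lambda p:((p-[130,140])*2.3).round(0).tolist()
print("TCP",f(proj(W,t)),"hold",f(proj(W,t+[0,0,.0188])),"cam",(-W["R"].T@W["t"]).round(3))
c,s=np.cos(.297),np.sin(.297)
for z in (.028,0):
  for a,b in ((35,20),(35,-20),(-35,-20),(-35,20),(12,20),(-12,20)): print(z,a,b,f(proj(W,[.4225+(a*c-b*s)/1e3,-.2425+(a*s+b*c)/1e3,z])))
uv=lambda p:(p[0]/2.3+130,p[1]/2.3+140)
for p in ((217,90),(377,90),(227,65),(372,65)): print(p,[plane(W,uv(p),z).round(4).tolist() for z in (.028,0)])
```

```text
TCP [299.0, 194.0] hold [298.0, 223.0] cam [ 0.506 -0.217  0.208]
0.028 35 20 [220.0, 96.0]
0.028 35 -20 [383.0, 96.0]
0.028 -35 -20 [375.0, 344.0]
0.028 -35 20 [227.0, 344.0]
0.028 12 20 [222.0, 183.0]
0.028 -12 20 [225.0, 268.0]
0 35 20 [230.0, 68.0]
0 35 -20 [373.0, 68.0]
0 -35 -20 [366.0, 291.0]
0 -35 20 [236.0, 291.0]
0 12 20 [232.0, 146.0]
0 -12 20 [234.0, 222.0]
(217, 90) [[0.4514, -0.2121, 0.028], [0.443, -0.2114, 0.0]]
(377, 90) [[0.4628, -0.2494, 0.028], [0.4562, -0.2545, 0.0]]
(227, 65) [[0.4582, -0.2128, 0.028], [0.4508, -0.2122, 0.0]]
(372, 65) [[0.4684, -0.2463, 0.028], [0.4626, -0.2509, 0.0]]
```

The carton is exactly where predicted, and its face corners match to 2–3 px. Yet the shut fingers show no contact at its middle, so this doesn't add up. I'll open in place and watch the force and width.

{"api": "carry_out", "payload": {"motion": "0 0 0 0 0 0 0.72;0 0 0 0 0 0 0.72;0 0 0 0 0 0 0.72;0 0 0 0 0 0 0.72;0 0 0 0 0 0 0.72;0 0 0 0 0 0 0.72;0 0 0 0 0 0 0.72;0 0 0 0 0 0 0.72"}}

```text
time: 34.8
tool_pos: [0.422, -0.2418, 0.0067]
ee_rot: [-3.142, -0.0, 0.297]
wrist_force: [0.9, 0.9, 0.7]
width: 0.0676
finger_force: 0.0
```

Run:
```python
from h import *
W=imaging.snapshot("wrist")
np.save("W8.npy",W,allow_pickle=True)
cv2.imwrite("pics/w8.png",cv2.resize(W["pixels"][140:384,130:390],None,fx=2.3,fy=2.3,interpolation=cv2.INTER_CUBIC)[:,:,::-1])
```

```text
(no output)
```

View pics/w8.png

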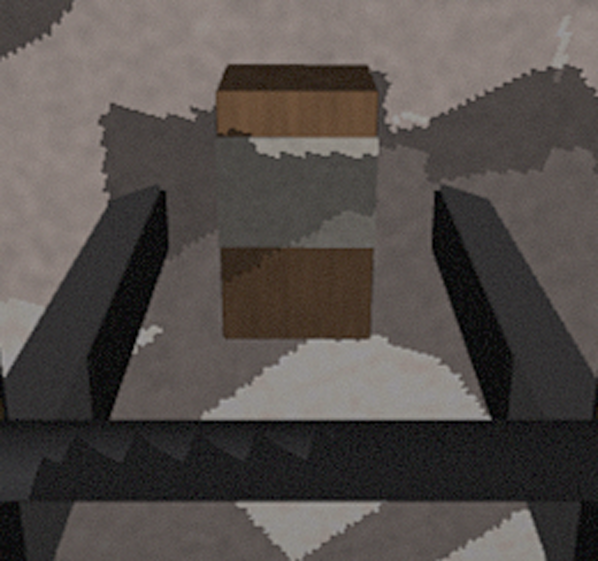

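This is my 14th and last picture: the carton lies untouched at (298,200) in the crop, between the open fingers, so the first grasp passed without contact. From here I'll check by numbers only. I'll retry about 4 mm lower, where the pads sit well below the carton's top.

{"api": "carry_out", "payload": {"motion": "0 0 0.022 0 0 0 0.72;0 0 0 0 0 0 0.72;0 0 0 0 0 0 0.3;0 0 0 0 0 0 0.3;0 0 0 0 0 0 0.3;0 0 0 0 0 0 0.3;0 0 0 0 0 0 0.3;0 0 0 0 0 0 0.3"}}

```text
time: 35.85
tool_pos: [0.4221, -0.2419, 0.0024]
ee_rot: [3.142, -0.0, 0.297]
wrist_force: [-0.0, 0.2, 0.7]
width: 0.0392
finger_force: 30.0
```

The carton is now held: 39 mm wide at 30 N. I'll lift and turn it to the drawer's direction.

{"api": "carry_out", "payload": {"motion": "0 0 -0.05 0 0 0 0.3;0 0 -0.1 0 0 0 0.3;0 0 -0.2 0 0 0 0.3;0 0 -0.25 0 0 0 0.3;0 0 -0.2 0 0 0 0.3;0 0 0 0 0 0.067 0.3;0 0 0 0 0 0.067 0.3;0 0 0 0 0 0 0.3;0 0 0 0 0 0 0.3"}}

```text
time: 36.98
tool_pos: [0.422, -0.2418, 0.1625]
ee_rot: [-3.142, -0.0, 0.018]
wrist_force: [0.1, 0.7, -0.3]
width: 0.0391
finger_force: 30.0
```

Run:
```python
from h import *
o=readout.get_obs();t=o["tool_pos"];print(t,o["ee_rot"])
def brown(s):
    h=cv2.cvtColor(s["pixels"],cv2.COLOR_RGB2HSV); return (h[...,0]<24)&(h[...,1]>70)&(h[...,2]>30)
W=imaging.snapshot("wrist"); W8=np.load("W8.npy",allow_pickle=True).item()
for s in (W8,W): print([b for b in blobs(brown(s)[190:330,200:310],60,9000)])
T=imaging.snapshot("top"); print([b for b in blobs(brown(T)[205:245,330:365],10,900)])
```

```text
[ 0.42197415 -0.24183148  0.16250034] [-3.14154815e+00 -9.11368300e-05  1.80629256e-02]
[(array([59.2,  4.3]), 664, [24, 0, 70, 10]), (array([58.6, 76.9]), 2520, [26, 58, 66, 39])]
[(array([60.1,  5.5]), 846, [25, 0, 71, 12]), (array([60. , 80.3]), 2636, [26, 61, 69, 41])]
[]
```

{"api": "carry_out", "payload": {"motion": "0.08 -0.1 0 0 0 0 0.3;0.16 -0.2 0 0 0 0 0.3;0.18 -0.22 0 0 0 0 0.3;0.18 -0.22 0 0 0 0 0.3;0.18 -0.22 0 0 0 0 0.3;0.14 -0.18 0 0 0 0 0.3;0.084 -0.11 0 0 0 0 0.3;0.04 -0.05 0 0 0 0 0.3;0 0 0 0 0 0 0.3;0 0 0 0 0 0 0.3;0 0 0 0 0 0 0.3"}}

```text
time: 38.45
tool_pos: [0.6262, 0.0203, 0.1627]
ee_rot: [3.141, -0.0, 0.015]
wrist_force: [0.3, 0.6, -0.1]
width: 0.0392
finger_force: 30.0
```

{"api": "carry_out", "payload": {"motion": "0 0 0.15 0 0 0 0.3;0 0 0.2 0 0 0 0.3;0 0 0.2 0 0 0 0.3;0 0 0.12 0 0 0 0.3;0 0 0.06 0 0 0 0.3;0 0 0.034 0 0 0 0.3;0 0 0 0 0 0 0.3;0 0 0 0 0 0 0.3;0 0 0 0 0 0 0.58;0 0 0 0 0 0 0.58;0 0 0 0 0 0 0.58"}}

```text
time: 39.83
tool_pos: [0.6268, 0.0215, 0.0099]
ee_rot: [-3.142, -0.001, 0.016]
wrist_force: [-0.7, 0.7, 0.5]
width: 0.0547
finger_force: 0.0
```

{"api": "carry_out", "payload": {"motion": "0 0 -0.1 0 0 0 0.58;0 0 -0.2 0 0 0 0.58;0 0 -0.25 0 0 0 0.58;0 0 -0.25 0 0 0 0.58;-0.2 0 -0.1 0 0 0 0.58;-0.25 0 0 0 0 0 0.58;-0.25 0 0 0 0 0 0.58;-0.25 0 0 0 0 0 0.58;0 0 0 0 0 0 0.58;0 0 0 0 0 0 0.58;0 0 0 0 0 0 0.58"}}

```text
time: 41.2
tool_pos: [0.4378, 0.0183, 0.1901]
ee_rot: [3.142, -0.001, 0.016]
wrist_force: [0.7, -0.3, -0.0]
width: 0.0545
finger_force: 0.0
```

Run:
```python
from h import *
o=readout.get_obs();print(o["tool_pos"],o["time"])
T=imaging.snapshot("top");S=imaging.snapshot("side");W=imaging.snapshot("wrist")
for n,s,r in (("T",T,(115,180,215,305)),("S",S,(145,215,235,325))):
    a=s["pixels"][r[0]:r[1],r[2]:r[3]]; h=cv2.cvtColor(a,cv2.COLOR_RGB2HSV)
    print(n,[((c+[r[2],r[0]]).round(1).tolist(),k,b) for c,k,b in blobs((h[...,1]<60)&(h[...,2]>120),15,600)])
for y in (-.068,.02): print(y,proj(T,[.634,y,.034]).round(1),proj(S,[.634,y,.034]).round(1))
print("T dark",[b[0].tolist() for b in blobs(T["pixels"].max(2)<45,60,260) if 100<b[0][1]<260])
print("S dark",[b for b in blobs(S["pixels"].max(2)<45,30,260)])
T0=np.load("T.npy",allow_pickle=True).item()
for s in (T0,T):
    h=cv2.cvtColor(s["pixels"],cv2.COLOR_RGB2HSV)
    print("tape",[b for b in blobs(((h[...,0]<22)&(h[...,1]>90)&(h[...,2]>50))[190:230,195:235],80)])
d=np.abs(T["pixels"].astype(int)-T0["pixels"])[185:235,285:330].mean(); print("mortar diff",d)
```

```text
[0.43781383 0.01829666 0.19013506] 41.2
T [([251.3, 142.5], 182, [29, 22, 16, 12]), ([283.7, 143.5], 188, [61, 23, 17, 12])]
S [([275.4, 168.4], 89, [33, 19, 16, 10]), ([297.9, 179.3], 102, [55, 30, 16, 10])]
-0.068 [284.5 144.7] [298.5 180. ]
0.02 [251.6 143.9] [275.6 168.7]
T dark [[143.2, 142.8], [166.4, 143.4], [188.4, 143.3], [329.2, 149.1], [350.9, 149.6], [373.9, 148.9]]
S dark [(array([169.4,   1.7]), 108, [154, 0, 31, 7]), (array([144.4,   6.1]), 36, [140, 2, 10, 9]), (array([154. ,  17.2]), 77, [149, 10, 10, 16]), (array([209.4, 102.5]), 90, [199, 99, 22, 9]), (array([220.2, 129.7]), 105, [218, 117, 7, 25]), (array([208.9, 128.6]), 36, [206, 126, 7, 6]), (array([329.5, 195.7]), 151, [323, 190, 15, 13]), (array([347.6, 204.9]), 156, [341, 199, 14, 13]), (array([367.9, 213.8]), 167, [361, 207, 15, 14])]
tape [(array([19.1, 19.5]), 257, [6, 7, 28, 26])]
tape []
mortar diff 36.6797037037037
```

The carton band matches, in both views, a carton lying flat on the floor at y +20. The arm now hides the tape and mortar, so I'll clear it and check.

{"api": "carry_out", "payload": {"motion": "-0.1 -0.2 0 0 0 0 0.58;-0.1 -0.25 0 0 0 0 0.58;-0.1 -0.25 0 0 0 0 0.58;-0.1 -0.25 0 0 0 0 0.58;-0.1 -0.25 0 0 0 0 0.58;-0.1 -0.25 0 0 0 0 0.58;-0.1 -0.25 0 0 0 0 0.58;-0.1 -0.25 0 0 0 0 0.58;-0.1 -0.25 0 0 0 0 0.58;0 -0.2 0 0 0 0 0.58;0 0 0 0 0 0 0.58;0 0 0 0 0 0 0.58"}}

```text
time: 42.85
tool_pos: [0.2491, 0.4952, 0.189]
ee_rot: [3.14, 0.001, 0.016]
wrist_force: [-0.1, -0.6, -0.8]
width: 0.0544
finger_force: 0.0
```

Run:
```python
from h import *
o=readout.get_obs();print(o["tool_pos"],o["time"])
T=imaging.snapshot("top");S=imaging.snapshot("side")
T0=np.load("T.npy",allow_pickle=True).item();S0=np.load("S.npy",allow_pickle=True).item()
for s in (T0,T):
    h=cv2.cvtColor(s["pixels"],cv2.COLOR_RGB2HSV)
    print("tape",[b for b in blobs(((h[...,0]<22)&(h[...,1]>90)&(h[...,2]>50))[190:230,195:235],80)])
g=lambda s,r:np.float32(cv2.cvtColor(s["pixels"],cv2.COLOR_RGB2GRAY)[r[0]:r[1],r[2]:r[3]])
for n,a,b,r in (("mortT",T0,T,(187,230,287,325)),("mortS",S0,S,(200,240,258,296)),("tapeS",S0,S,(175,202,196,230)),("tapeT",T0,T,(192,228,198,232)),("pinkT",T0,T,(235,257,128,152)),("turqT",T0,T,(235,257,176,200))):
    print(n,np.abs(g(a,r)-g(b,r)).mean().round(1),np.round(cv2.phaseCorrelate(g(a,r),g(b,r)),2) if 0 else [np.round(x,2) for x in cv2.phaseCorrelate(g(a,r),g(b,r))])
print("S dark",[b[0].tolist() for b in blobs(S["pixels"].max(2)<45,30,200)])
```

```text
[0.24909812 0.4951527  0.18895588] 42.85
tape [(array([19.1, 19.5]), 257, [6, 7, 28, 26])]
tape [(array([18.9, 19.4]), 256, [6, 7, 28, 26])]
mortT 1.8 [array([0.04, 0.48]), np.float64(0.93)]
mortS 0.9 [array([-0.,  0.]), np.float64(1.0)]
tapeS 2.2 [array([0.09, 0.51]), np.float64(0.89)]
tapeT 1.8 [array([-0.02,  0.05]), np.float64(0.97)]
pinkT 6.5 [array([-0.22, -0.33]), np.float64(0.89)]
turqT 2.0 [array([-0.01, -0.1 ]), np.float64(1.01)]
S dark [[208.9, 128.6], [221.0, 134.2], [233.9, 140.0], [329.4, 195.9], [347.7, 205.0], [367.9, 213.8]]
```

The mortar, tape and look-alikes haven't moved, and the three bottle caps and three jar lids line up in both views. I'm handing the job in.

```bash
python3 -c "
from bench import robot; print(robot.close_job())"
```

```text
the job is handed in; nothing more can be done
None
```

I put both bottles, both jars and the carton in their drawers, upright or flat as asked, and handed the job in at about 43 s; the mortar, tape roll and look-alikes did not move, and the first grip on the carton missed without disturbing it.

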